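Extend the bench magnifier by one hole

ROBOT

A 6-joint arm with a two-finger parallel gripper is mounted at the origin on the work surface. World frame = base frame: x ahead of the robot, y to its left, z up, the work surface at z = 0. Lengths are in m, angles in rad, forces in N, time in s.
With the tool pointing down it reaches from about 0.325 to 0.775 m from the base axis. Payload 9.3 kg.
Tool frame: the origin (TCP) lies at the very end of the fingers, on their centre line; the grasp point (between the pads) lies 19 mm behind it (grip_depth is the distance from the TCP to the grasp point, in m); z points along the fingers, y is the line along which they close (so a half turn about z gives the same grasp; the last joint's range is limited). The gripper opens to 85 mm and grips with 20 to 120 N. Pads are 22 mm wide; open, the fingers measure 114 mm over their backs; the gripper's body (76 mm by 85 mm) begins 54 mm behind the grasp point. The pads swing forward as they close: fully open they stand 13 mm farther back than shut.
Start: joints at [-1.375, 0.259, 0.021, 1.334, 0, 1.418], TCP at [0.188, -0.517, 0.207] pointing down, gripper open.
Joint ranges: [-3.04, 3.04], [-0.91, 1.82], [-1.04, 1.36], [-1.92, 1.95], [-1.52, 1.45], [-3.14, 3.14]. Speed limits (rad/s): [2.22, 2.22, 2.79, 3.14, 3.14, 3.14].

INTERFACE

Orientations are given as [roll, pitch, yaw] about the fixed x, y, z axes, in that order (R = Rz(yaw) Ry(pitch) Rx(roll)).
In Python, from rig import * gives the robot as it stands.
- The arm moves only by the shell command python3 -m handwheel 'ROWS' [FORCE]. ROWS is JSON, a list of rows, each a list of 3 entries, a list of its own where there are three numbers: the turn, a rotation vector about the tool's x, y, z in rad, then the shift along the tool's x, y, z in m, then the finger opening in m, from 0 to 0.0854. A call has 1 to 20 rows; each row is the pose to reach, as a shift and turn from the pose commanded when the call began, along the tool's axes at that moment; what a row does not reach only later rows make up. A row lasts 1/10 s, in which the tool goes at most 50 mm and 8.59 degrees, less where a joint would pass 70% of its speed; a pose out of reach is approached as far as the arm can. A call with a gripper value outside its range is refused whole. The fingers move at their own pace and stop on an object; FORCE is the grip in N (left out, the last holds). Time passes only in rows, so rows that repeat a pose let the fingers close. It gives the time, the measured TCP pose, the force, the opening and the grip force at its end, in the units of the state.
- sense(): the state, without advancing time (a new reading comes with each control period).
- get_image(name): name is "side" or "top" or "wrist"; returns a dict with "pixels" (400x640x3 uint8, red, green, blue), "fovy" (degrees; the focal length in pixels is half the picture's height over the tangent of half this angle, whatever the lens; pixels are square), "cx", "cy" (the principal point, pixels), "R" (3x3) and "t" (3): a world point X has camera coordinates R X + t; the wrist camera has in their place "tool_from_camera" (4x4, takes a point from camera to tool coordinates, whose origin is the TCP and whose axes are the flange's). Camera axes: x right, y down, z forward; pixel columns grow to the right and rows downward; lengths in m; the calibration is good to about 2 mm. A picture is of the moment at which its call begins: read the wrist's pose just before it. There is no depth.
- job_done(): hands the job in; it is judged then, once.
The state is a dict: "t": time; "joints": joint angles; "qd": joint speeds; "effort": joint torques, N m; "tool_pos": TCP position; "tcp_rot": TCP orientation; "wrist_force": force on the tool from outside, world axes, zero at the start; "torque": the same for the moment, N m; "opening": opening from 0.0 (shut) to 1.0 (fully open); "grip_force": force on a finger pad.
Only numpy, scipy, OpenCV 4.12 (cv2) and the standard library are available. Lean on these libraries where they do the work, as an engineer would, in place of code of your own. Each camera call takes 0.05 s, during which the arm holds its last target. There are 200 camera calls.

TASK

The magnifier on the lab desk has a telescoping arm that a spring snap button locks. Gently press the button flush to free the inner tube, then pull the lens end outward to the next hole, the one in the dark clamp sleeve, until the button snaps up through it and locks. Do not drag the stand, lean hard on the tube or disturb the things around it, and let go at the end.

Things in the scene. Friction and masses are not known exactly. Their poses are not given: they have to be found in the camera images.
- stand: The magnifier's stand, loose on the table, 3.6 kg; it slides if pulled or pushed sideways with about 15 to 20 N. Grey base plate 220 x 120 x 14 mm and two posts carry the level outer tube: square bare aluminium 30 x 30 mm, its flat top 110 mm above the table. Origin: on the table, straight below the first hole, where the button is at the start; x runs along the tube towards the lens, z up
- tube_mouth (a point): Centre of the outer tube's open end, top edge, 80 mm along x from the first hole. Between them a dark steel clamp sleeve, 34 x 34 mm and 26 mm long, top 2 mm above the tube's, sits on the outer tube, the second hole in its middle: 36 to 52 mm along x from the first hole, differing from start to start and not measured. Two more black holes, 50 and 100 mm to the other side, are not used
- button_top (a point): Centre of the top of the round steel snap button, 12 mm in diameter, at the start 116 mm above the table. It moves with the inner tube. The latch lets go at about 5.3 mm depth; an ejector spring then nudges the inner tube 4 to 6 mm outward, so the button slips from under the finger and stays caught below the tube wall until it comes under the next hole, where it jumps up and locks
- button (a joint): Depth of the button, m: 0 = fully up, 6 mm above the outer tube's top; 0.006 = flush with it; about 0.0053 while caught below the wall. Its spring pushes back with 4 N at 0 and 7 N when flush, plus up to 2 N of friction
- tube (a joint): How far the inner tube has slid outward (along the stand's x), m: about 0.001 at the start; 0.005 to 0.007 after the ejector's nudge; 0.036 to 0.052 (give or take 1.5 mm) when locked in the second hole; end stop at 0.07. Sliding takes 2 to 4 N. Locked, it has 1.5 mm play either way and holds against any pull
- knob_top (a point): Centre of the top of the black upright knob on the inner tube's end block, 130 mm along x from the button: diameter 22 mm, 44 mm tall, foot 112 mm above the table; moves with the tube. Grip it from above or push it sideways. The black block under it is 40 x 34 mm. The lens in its black ring (outer diameter 112 mm, 98 mm above the table) has its centre 106 mm beyond the knob
- dropper_bottle: Bystander: small amber bottle, diameter 32 mm, 62 mm tall; origin at the centre of its underside
- petri_dish: Bystander: clear dish, diameter 80 mm, 16 mm tall; origin at the centre of its underside
- slide_box: Bystander: grey box 85 x 55 x 32 mm; origin at the centre of its underside
- stain_jar: Bystander: amber jar, diameter 52 mm, 75 mm tall; origin at the centre of its underside

How it is judged:
On the way:
1. the button has been pressed in and the inner tube has come free of the first hole (value of joint tube above 0.0035 m and value of joint button above 0.0045 m), for 0.1 s.
At the end, for the whole second after the job is handed in: The inner tube is out at the second hole (slid out by more than 30 mm) with the button snapped up through it (less than 1.5 mm below fully up), everything at rest and let go, and the stand is within 6 mm of where it stood (value of joint tube above 0.03 m and value of joint button below 0.0015 m and velocity of joint tube below 0.01 m/s and distance of stand from where it was at the start of the episode below 0.006 m and linear speed of stand below 0.01 m/s); the robot touches nothing.
It fails at once if the stand is dragged more than 6 mm (distance of stand from where it was at the start of the episode above 0.006 m).
It fails at once if the outer tube is leaned on with more than 40 N (contact force between the arm and stand_c0 above 40 N).
It fails at once if a bystander is moved more than 20 mm (distance of any of dropper_bottle, petri_dish, slide_box, stain_jar from where it was at the start of the episode above 0.02 m).
It also fails if it takes over 42 s, if anything falls off the work surface, if the arm or the gripper's body presses on something with over 40 N, if the wrist force passes 120 N, or if a joint passes its speed limit or range.

## Working session

There is one attempt and no reset: what is moved stays moved. The work goes in short steps, Python scripts to look and compute and a shell command to move; the robot and the scene stay as the last step left them, time stands still between calls to the robot, and variables do not carry over. Pictures are saved under pics/ and viewed, at most 10 in all, crops included, and the job is handed in when it is done.

```bash
mkdir -p pics; python3 - <<'E'
from rig import *
import cv2,pickle
s=sense(); print({k:s[k] for k in("t","tool_pos","tcp_rot","wrist_force","opening")})
for n in("top","side","wrist"):
    d=get_image(n); pickle.dump(d,open(f"{n}0.pkl","wb")); cv2.imwrite(f"pics/{n}0.png",d["pixels"][:,:,::-1])
    print(n,{k:v for k,v in d.items() if k!="pixels"})
E
```

```text
{'t': 0.0, 'tool_pos': array([ 0.18789666, -0.51655165,  0.20596707]), 'tcp_rot': array([-3.14022546e+00, -2.08818090e-04,  3.48772850e-01]), 'wrist_force': array([-0.29755834,  0.03036673,  0.192655  ]), 'opening': 0.9995150491844134}
top {'fovy': 45.84240032427877, 'cx': 320.0736020203328, 'cy': 189.46825627526502, 'R': array([[-0.03184803, -0.99948632,  0.00357662],
       [-0.97552421,  0.03030513, -0.21779375],
       [ 0.21757349, -0.01042538, -0.97598826]]), 't': array([-0.13307624,  0.59614897,  0.98330553])}
side {'fovy': 49.118130885846966, 'cx': 316.82435457927954, 'cy': 196.7672099528664, 'R': array([[-0.83608651, -0.54814588,  0.02225875],
       [-0.37539528,  0.54206031, -0.75183043],
       [ 0.40004717, -0.63695111, -0.65898069]]), 't': array([0.37801777, 0.35138208, 0.80868553])}
wrist {'fovy': 67.75387145354404, 'cx': 317.75412593375086, 'cy': 203.98553424207984, 'tool_from_camera': array([[-8.71026146e-05, -9.57626015e-01, -2.88014596e-01,
         7.36617511e-02],
       [ 9.99999448e-01,  2.18267215e-04, -1.02814557e-03,
        -1.45590144e-03],
       [ 1.04744309e-03, -2.88014526e-01,  9.57625467e-01,
        -1.67352525e-01],
       [ 0.00000000e+00,  0.00000000e+00,  0.00000000e+00,
         1.00000000e+00]])}
```

View pics/top0.png

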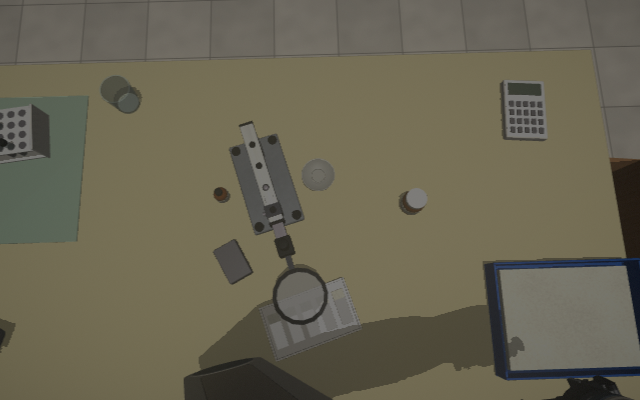

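View pics/side0.png

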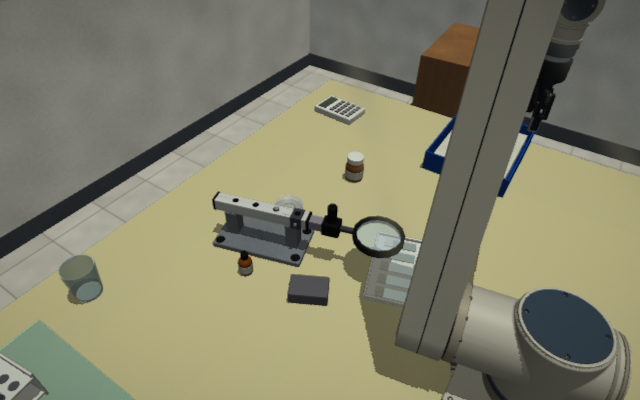

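Top: the tube runs from (247,125) to (278,225), with the button near (266,187), the sleeve near (272,210), the knob near (285,245) and the lens at (300,296). Side: button near (276,208), sleeve near (297,218), knob top near (332,207). I'll enlarge both views for a finer measurement.

```bash
python3 - <<'E'
import cv2,pickle,numpy as np
t=pickle.load(open("top0.pkl","rb"))["pixels"][110:270,220:340,::-1]
s=pickle.load(open("side0.pkl","rb"))["pixels"][180:260,205:345,::-1]
f=lambda im,k:cv2.resize(cv2.convertScaleAbs(im,alpha=1.5),None,fx=k,fy=k,interpolation=cv2.INTER_CUBIC)
a=cv2.rotate(f(t,3.5),0) # unused rotation kept simple
cv2.imwrite("pics/t_c.png",f(t,3.75)); cv2.imwrite("pics/s_c.png",f(s,5))
E
```

```text
(no output)
```

View pics/t_c.png

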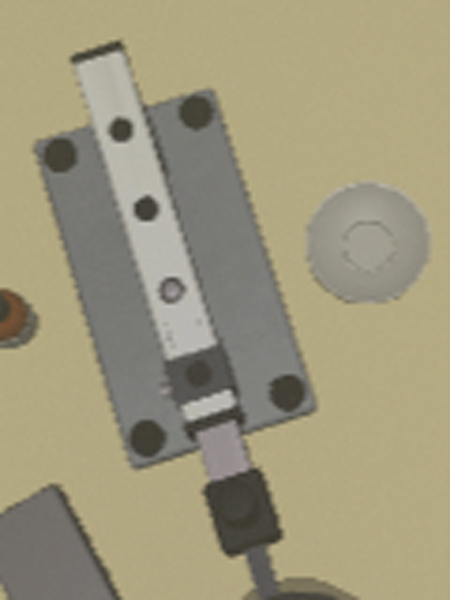

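View pics/s_c.png

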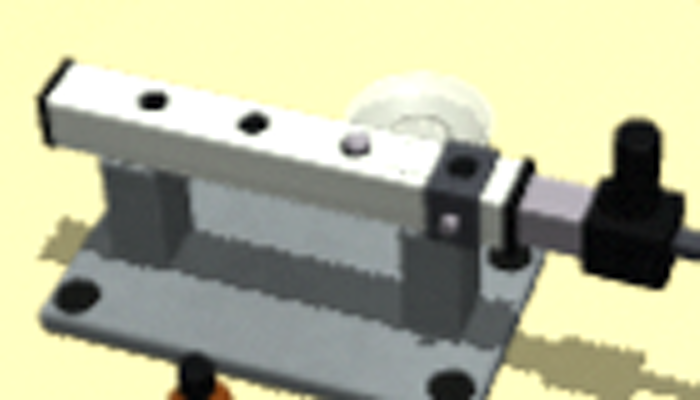

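Top crop: holes at (121,129) and (146,208), button (172,289), sleeve hole (198,373), knob about (240,503). Side crop: holes (153,101) and (254,123), button (355,142), sleeve hole (463,166), knob top (638,126).

```bash
cat > h.py <<'E'
import numpy as np,pickle
def ray(d,px):
    f=200/np.tan(np.radians(d["fovy"]/2)); R,t=np.array(d["R"]),np.array(d["t"])
    v=R.T@np.array([(px[0]-d["cx"])/f,(px[1]-d["cy"])/f,1]); return -R.T@t,v
def plane(d,px,z):
    c,v=ray(d,px); return c+v*(z-c[2])/v[2]
def tri(a,pa,b,pb):
    (c,u),(e,v)=ray(a,pa),ray(b,pb); s=np.linalg.lstsq(np.c_[u,-v],e-c,rcond=None)[0]
    return (c+u*s[0]+e+v*s[1])/2,np.linalg.norm(c+u*s[0]-e-v*s[1])
E
python3 - <<'E'
from h import *
np.set_printoptions(precision=4,suppress=True)
T,S=[pickle.load(open(n+"0.pkl","rb")) for n in("top","side")]
tp=np.array([(121,129),(146,208),(172,289),(198,373),(240,503)])
sp=np.array([(153,101),(254,123),(355,142),(463,166),(638,126)])
tp=(tp+.5)/3.75-.5+[220,110]; sp=(sp+.5)/5-.5+[205,180]
for n,a,b,z in zip(("h100","h50","btn","h2","knob"),tp,sp,(.11,.11,.116,.112,.156)):
    print(n,plane(T,a,z)[:2],plane(S,b,z)[:2],*tri(T,a,S,b))
P=[plane(T,a,z)[:2] for a,z in zip(tp,(.11,.11,.115,.112))]
Q=[plane(T,a,z)[:2]*0+plane(S,a,z)[:2] for a,z in zip(sp,(.11,.11,.115,.112))]
for X in(P,Q):
    X=np.array(X); print(np.linalg.norm(np.diff(X,axis=0),axis=1)); d=X[3]-X[0]; print("yaw",np.arctan2(d[1],d[0]))
E
```

```text
h100 [ 0.6873 -0.0068] [ 0.6864 -0.0073] [ 0.6867 -0.007   0.1103] 0.0010462331579628504
h50 [ 0.6395 -0.021 ] [ 0.6383 -0.0221] [ 0.6387 -0.0214  0.1106] 0.0014589534522303248
btn [ 0.5901 -0.0362] [ 0.5883 -0.0331] [ 0.5908 -0.0359  0.1126] 0.00023465387648254814
h2 [ 0.5423 -0.05  ] [ 0.5415 -0.0513] [ 0.5416 -0.0504  0.113 ] 0.0012260401260124367
knob [ 0.4642 -0.0755] [ 0.4669 -0.0766] [ 0.4649 -0.0752  0.1578] 0.002113977445037319
[0.0499 0.0515 0.05  ]
yaw -2.8517435411034433
[0.0503 0.0508 0.0505]
yaw -2.8466901406677816
```

```bash
python3 -m handwheel '[[[0,0,0.06],[0.02,-0.012,0],0],[[0,0,0.06],[0.05,-0.03,0],0],[[0,0,0.06],[0.09,-0.053,0],0],[[0,0,0.06],[0.13,-0.076,0],0],[[0,0,0.06],[0.17,-0.099,0],0],[[0,0,0.06],[0.21,-0.122,0],0],[[0,0,0.06],[0.25,-0.145,0],0],[[0,0,0.06],[0.29,-0.168,0],0],[[0,0,0.06],[0.33,-0.191,0],0],[[0,0,0.06],[0.37,-0.214,0],0],[[0,0,0.06],[0.41,-0.237,0],0],[[0,0,0.06],[0.45,-0.26,0],0],[[0,0,0.06],[0.485,-0.281,0],0],[[0,0,0.06],[0.515,-0.299,0],0],[[0,0,0.06],[0.535,-0.31,0],0],[[0,0,0.06],[0.542,-0.314,0],0],[[0,0,0.06],[0.542,-0.314,0],0],[[0,0,0.06],[0.542,-0.314,0],0]]' 20
python3 - <<'E'
from rig import *
import cv2,pickle
s=sense(); print({k:s[k] for k in("t","tool_pos","tcp_rot","wrist_force","opening")})
d=get_image("wrist"); d["pose"]=(s["tool_pos"],s["tcp_rot"]); pickle.dump(d,open("w1.pkl","wb")); cv2.imwrite("pics/w1.png",d["pixels"][:,:,::-1])
E
```

```text
t: 1.95
tool_pos: [0.5895, -0.0371, 0.2064]
tcp_rot: [-3.142, 0.001, 0.288]
wrist_force: [-0.4, 0.3, -0.2]
opening: 0.003
grip_force: 0.0
{'t': 1.95, 'tool_pos': array([ 0.58947732, -0.03713026,  0.20641948]), 'tcp_rot': array([-3.14153709e+00,  6.62860884e-04,  2.88479056e-01]), 'wrist_force': array([-0.4061561 ,  0.31041365, -0.20623098]), 'opening': 0.002559961202624054}
```

View pics/w1.png

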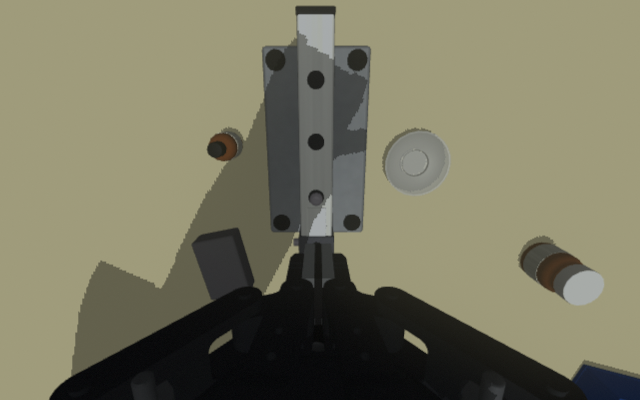

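Wrist view: the tube is aligned with tool x. Holes at (316,80) and (316,142), button (316,198), and the closed fingertips sit at about (318,250). I'll cross-check the button position from this view.

```bash
python3 - <<'E'
from h import *
from scipy.spatial.transform import Rotation as Ro
d=pickle.load(open("w1.pkl","rb")); p,r=d["pose"]; M=np.eye(4); M[:3,:3]=Ro.from_euler("xyz",r).as_matrix(); M[:3,3]=p
W=M@d["tool_from_camera"]; d["R"]=W[:3,:3].T; d["t"]=-W[:3,:3].T@W[:3,3]
for n,px,z in(("h100",(316,80),.11),("h50",(316,142),.11),("btn",(316,198),.116)):
    X=plane(d,px,z); print(n,X.round(4),"tool",(M[:3,:3].T@(X-p)).round(4))
E
```

```text
h100 [ 0.685  -0.0055  0.11  ] tool [ 0.1006 -0.0032  0.0964]
h50 [ 0.6369 -0.0196  0.11  ] tool [ 0.0506 -0.0033  0.0964]
btn [ 0.59   -0.0335  0.116 ] tool [ 0.0016 -0.0033  0.0904]
```

```bash
python3 -m handwheel '[[[0,0,0],[0.001,-0.002,0.02],0],[[0,0,0],[0.001,-0.002,0.045],0],[[0,0,0],[0.001,-0.002,0.07],0],[[0,0,0],[0.001,-0.002,0.082],0],[[0,0,0],[0.001,-0.002,0.086],0],[[0,0,0],[0.001,-0.002,0.086],0],[[0,0,0],[0.001,-0.002,0.086],0]]'
python3 -m handwheel '[[[0,0,0],[0,0,0.001],0],[[0,0,0],[0,0,0.002],0],[[0,0,0],[0,0,0.003],0],[[0,0,0],[0,0,0.004],0],[[0,0,0],[0,0,0.004],0]]'
python3 -m handwheel '[[[0,0,0],[0,0,0.001],0],[[0,0,0],[0,0,0.002],0],[[0,0,0],[0,0,0.002],0]]'
```

```text
t: 2.7
tool_pos: [0.5909, -0.0347, 0.1218]
tcp_rot: [3.141, -0.001, 0.288]
wrist_force: [-0.0, -0.8, -0.3]
opening: 0.0
grip_force: 0.0
t: 3.2
tool_pos: [0.5903, -0.0343, 0.1164]
tcp_rot: [-3.142, 0.0, 0.289]
wrist_force: [-0.0, -0.0, -0.0]
opening: 0.003
grip_force: 0.0
t: 3.5
tool_pos: [0.5903, -0.0343, 0.1144]
tcp_rot: [-3.141, 0.0, 0.289]
wrist_force: [-0.8, -0.9, -0.1]
opening: -0.001
grip_force: 0.0
```

```bash
python3 -m handwheel '[[[0,0,0],[0,0,0.001],0],[[0,0,0],[0,0,0.001],0]]'
python3 -m handwheel '[[[0,0,0],[0,0,0.001],0],[[0,0,0],[0,0,0.001],0]]'
python3 -m handwheel '[[[0,0,0],[0,0,0.001],0],[[0,0,0],[0,0,0.001],0]]'
```

```text
t: 3.7
tool_pos: [0.5904, -0.0343, 0.1135]
tcp_rot: [-3.142, 0.0, 0.289]
wrist_force: [-0.9, -0.4, 0.2]
opening: -0.001
grip_force: 0.0
t: 3.9
tool_pos: [0.5903, -0.0344, 0.1124]
tcp_rot: [-3.141, 0.0, 0.289]
wrist_force: [-0.1, -0.8, 0.5]
opening: 0.001
grip_force: 0.0
t: 4.1
tool_pos: [0.5903, -0.0343, 0.1114]
tcp_rot: [-3.141, 0.0, 0.289]
wrist_force: [-0.3, -0.3, -0.4]
opening: 0.002
grip_force: 0.0
```

No force yet, so I'll look before going lower.

```bash
python3 - <<'E'
from rig import *
import cv2,numpy as np
f=lambda n,y,x,k:cv2.resize(cv2.convertScaleAbs(np.ascontiguousarray(get_image(n)["pixels"][y:y+75,x:x+160,::-1]),alpha=1.5),None,fx=5,fy=5,interpolation=cv2.INTER_CUBIC)[:,:800]
s=f("side",170,215,5)
w=cv2.convertScaleAbs(np.ascontiguousarray(get_image("wrist")["pixels"][110:260,240:400,::-1]),alpha=1.5)
w=cv2.resize(w,None,fx=1.4,fy=1.4,interpolation=cv2.INTER_CUBIC)
o=np.zeros((s.shape[0]+w.shape[0],800,3),np.uint8); o[:s.shape[0]]=s; o[s.shape[0]:,:w.shape[1]]=w
cv2.imwrite("pics/c2.png",o); print(o.shape)
E
```

```text
(585, 800, 3)
```

View pics/c2.png

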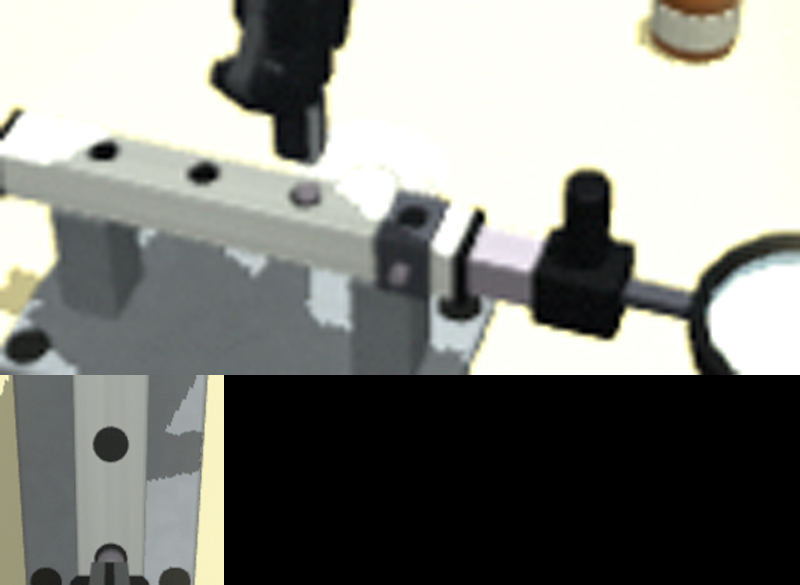

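```bash
python3 - <<'E'
from h import *
from rig import *
import cv2
S=pickle.load(open("side0.pkl","rb"))
f=200/np.tan(np.radians(S["fovy"]/2))
s=sense()
for z in(0,.005,.01,.015):
    for o in((0,0),(.0,.008)):
        q=np.array(S["R"])@(s["tool_pos"]+[o[0],o[1],z])+S["t"]; p=q[:2]/q[2]*f+[S["cx"],S["cy"]]; print(z,o,p.round(1),"crop",((p-[215,170]+.5)*5-.5).round(0))
d=get_image("top"); pickle.dump(d,open("top2.pkl","wb"))
im=cv2.convertScaleAbs(np.ascontiguousarray(d["pixels"][150:250,220:320,::-1]),alpha=1.5); cv2.imwrite("pics/t2.png",cv2.resize(im,None,fx=5,fy=5,interpolation=cv2.INTER_CUBIC))
E
```

```text
0 (0, 0) [275.3 208.8] crop [303. 196.]
0 (0.0, 0.008) [273.1 210.8] crop [293. 206.]
0.005 (0, 0) [275.2 207.2] crop [303. 188.]
0.005 (0.0, 0.008) [273.  209.1] crop [292. 198.]
0.01 (0, 0) [275.1 205.5] crop [302. 180.]
0.01 (0.0, 0.008) [272.9 207.5] crop [292. 190.]
0.015 (0, 0) [275.  203.9] crop [302. 171.]
0.015 (0.0, 0.008) [272.8 205.9] crop [291. 181.]
```

View pics/t2.png

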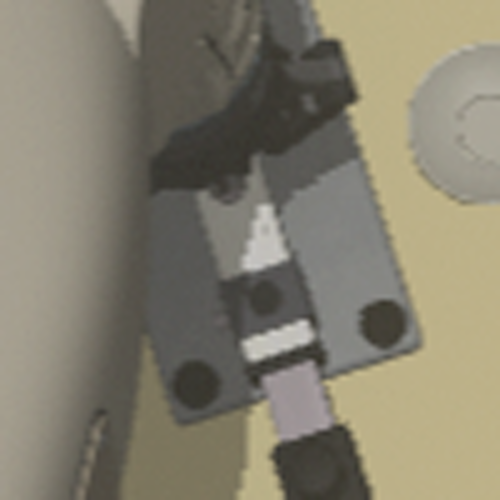

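In the side crop the closed fingertip ends at about (302,160) and the button is at (305,190), so there is still a gap of roughly 15 mm. The real tip is higher than the stated TCP when the fingers are shut. In the top view the button is just in front of the gripper at (230,187). I'll carry on down under force readings.

```bash
python3 -m handwheel '[[[0,0,0],[0,0,0.002],0],[[0,0,0],[0,0,0.004],0],[[0,0,0],[0,0,0.004],0]]' | sed -n '1,4p'
python3 -m handwheel '[[[0,0,0],[0,0,0.002],0],[[0,0,0],[0,0,0.004],0],[[0,0,0],[0,0,0.004],0]]'| sed -n '1,4p'
python3 -m handwheel '[[[0,0,0],[0,0,0.001],0],[[0,0,0],[0,0,0.002],0],[[0,0,0],[0,0,0.002],0]]'| sed -n '1,4p'
```

```text
t: 4.55
tool_pos: [0.5902, -0.0343, 0.1072]
tcp_rot: [-3.141, 0.001, 0.289]
wrist_force: [-0.6, 0.3, -0.2]
t: 4.85
tool_pos: [0.5902, -0.0343, 0.1032]
tcp_rot: [-3.141, 0.001, 0.289]
wrist_force: [0.4, 0.1, 0.2]
t: 5.15
tool_pos: [0.5904, -0.0344, 0.1015]
tcp_rot: [-3.142, 0.0, 0.289]
wrist_force: [0.2, -0.1, 0.5]
```

```bash
for i in 1; do python3 -m handwheel '[[[0,0,0],[0,0,0.001],0],[[0,0,0],[0,0,0.002],0],[[0,0,0],[0,0,0.002],0]]'| sed -n '2,4p'; done
python3 -m handwheel '[[[0,0,0],[0,0,0.001],0],[[0,0,0],[0,0,0.001],0]]'| sed -n '2,4p'
python3 - <<'E'
from rig import *
import cv2,numpy as np
s=cv2.convertScaleAbs(np.ascontiguousarray(get_image("side")["pixels"][170:245,215:375,::-1]),alpha=1.3)
cv2.imwrite("pics/s3.png",cv2.resize(s,None,fx=5,fy=5,interpolation=cv2.INTER_CUBIC))
E
```

```text
tool_pos: [0.5903, -0.0343, 0.0994]
tcp_rot: [-3.141, 0.0, 0.289]
wrist_force: [-0.0, 0.1, -0.1]
tool_pos: [0.5903, -0.0344, 0.0985]
tcp_rot: [-3.142, 0.0, 0.289]
wrist_force: [-0.7, -0.6, 0.1]
```

View pics/s3.png

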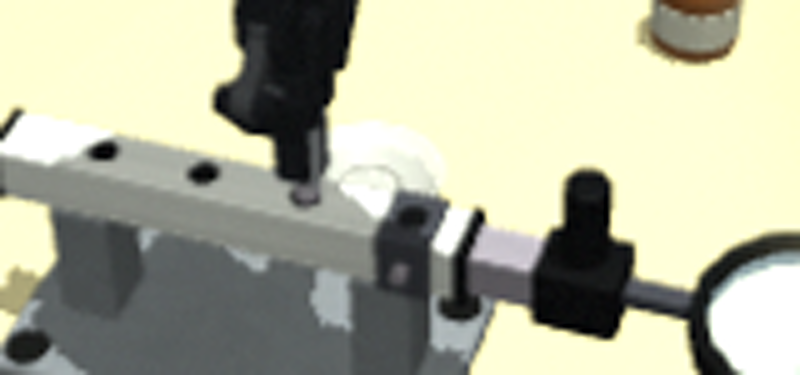

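The tip, with its lower edge near (303,183), is now just above the button at (305,190). From here I'll go in 1 mm steps.

```bash

python3 -m handwheel '[[[0,0,0],[0,0,0.001],0],[[0,0,0],[0,0,0.001],0]]'| sed -n '2p;4p'
python3 -m handwheel '[[[0,0,0],[0,0,0.001],0],[[0,0,0],[0,0,0.001],0]]'| sed -n '2p;4p'
python3 -m handwheel '[[[0,0,0],[0,0,0.001],0],[[0,0,0],[0,0,0.001],0]]'| sed -n '2p;4p'
python3 -m handwheel '[[[0,0,0],[0,0,0.001],0],[[0,0,0],[0,0,0.001],0]]'| sed -n '2p;4p'
```

```text
tool_pos: [0.5904, -0.0344, 0.0975]
wrist_force: [-0.3, 0.3, 1.1]
tool_pos: [0.5903, -0.0343, 0.0964]
wrist_force: [0.1, 0.5, 0.5]
tool_pos: [0.5904, -0.0344, 0.0954]
wrist_force: [-0.3, 0.1, 0.2]
tool_pos: [0.5903, -0.0344, 0.0944]
wrist_force: [-0.0, 0.3, -0.2]
```

```bash

python3 -m handwheel '[[[0,0,0],[0,0,0.001],0],[[0,0,0],[0,0,0.001],0]]'| sed -n '2p;4p'
python3 -m handwheel '[[[0,0,0],[0,0,0.001],0],[[0,0,0],[0,0,0.001],0]]'| sed -n '2p;4p'
python3 -m handwheel '[[[0,0,0],[0,0,0.001],0],[[0,0,0],[0,0,0.001],0]]'| sed -n '2p;4p'
```

```text
tool_pos: [0.5903, -0.0343, 0.0935]
wrist_force: [0.4, -0.3, 0.3]
tool_pos: [0.5903, -0.0343, 0.0924]
wrist_force: [-0.4, -1.1, -0.4]
tool_pos: [0.5904, -0.0344, 0.0914]
wrist_force: [0.6, -0.0, 0.5]
```

```bash
python3 - <<'E'
from rig import *
import cv2,numpy as np
def c(n,y,x,h,w,k):
    d=np.ascontiguousarray(get_image(n)["pixels"][y:y+h,x:x+w,::-1]); return cv2.resize(cv2.convertScaleAbs(d,alpha=1.5),(w*k,h*k),interpolation=cv2.INTER_CUBIC)
s=c("side",175,235,50,80,7); w=c("wrist",170,270,60,90,4); t=c("top",160,240,60,60,4)
o=np.zeros((600,800,3),np.uint8); o[:350,:560]=s; o[355:595,:360]=w; o[355:595,400:640]=t
cv2.imwrite("pics/c4.png",o); print(sense()["wrist_force"],sense()["effort"])
E
```

```text
[0.73146779 0.19768271 0.24220337] [-1.96671666e-03 -6.28294945e+01  3.21015108e+01 -4.03659404e-03
  7.59098111e-05  2.34013129e-05]
```

View pics/c4.png

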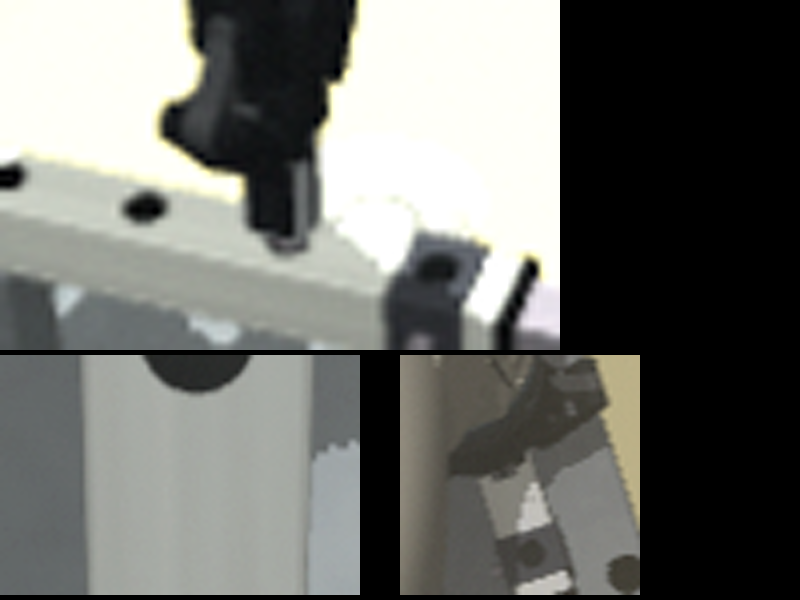

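The side panel shows the tip, about (275,238), directly over the button, whose near rim is visible at (290,248). It is nearly touching and laterally right, so I'll continue in 1 mm steps.

```bash

python3 -m handwheel '[[[0,0,0],[0,0,0.001],0],[[0,0,0],[0,0,0.001],0]]'| sed -n '2p;4p'
python3 -m handwheel '[[[0,0,0],[0,0,0.001],0],[[0,0,0],[0,0,0.001],0]]'| sed -n '2p;4p'
python3 -m handwheel '[[[0,0,0],[0,0,0.001],0],[[0,0,0],[0,0,0.001],0]]'| sed -n '2p;4p'
```

```text
tool_pos: [0.5905, -0.0344, 0.0911]
wrist_force: [-1.7, 0.9, 5.2]
tool_pos: [0.5905, -0.0344, 0.0902]
wrist_force: [-2.3, 0.3, 6.0]
tool_pos: [0.5905, -0.0344, 0.0893]
wrist_force: [-1.6, 0.5, 7.1]
```

Contact is at TCP z ≈ 0.091, so the shut tip is 25 mm above the stated TCP. Flush should come at about 0.0855.

```bash

python3 -m handwheel '[[[0,0,0],[0,0,0.001],0],[[0,0,0],[0,0,0.001],0]]'| sed -n '2p;4p'
python3 -m handwheel '[[[0,0,0],[0,0,0.001],0],[[0,0,0],[0,0,0.001],0]]'| sed -n '2p;4p'
python3 -m handwheel '[[[0,0,0],[0,0,0.0007],0],[[0,0,0],[0,0,0.0007],0]]'| sed -n '2p;4p'
```

```text
tool_pos: [0.5905, -0.0344, 0.0884]
wrist_force: [-0.9, 0.5, 6.5]
tool_pos: [0.5905, -0.0344, 0.0873]
wrist_force: [-2.5, 1.2, 7.0]
tool_pos: [0.5904, -0.0344, 0.0866]
wrist_force: [-2.3, -0.3, 6.8]
```

```bash

python3 -m handwheel '[[[0,0,0],[0,0,0.0007],0],[[0,0,0],[0,0,0.0007],0]]'| sed -n '2p;4p'
python3 -m handwheel '[[[0,0,0],[0,0,0.0005],0],[[0,0,0],[0,0,0.0005],0]]'| sed -n '2p;4p'
```

```text
tool_pos: [0.5899, -0.0346, 0.0857]
wrist_force: [-3.4, -1.3, 6.9]
tool_pos: [0.5899, -0.0346, 0.0854]
wrist_force: [-4.8, -0.7, 8.1]
```

```bash

python3 -m handwheel '[[[0,0,0],[0,0,0.0005],0],[[0,0,0],[0,0,0.0005],0],[[0,0,0],[0,0,0.0005],0]]'| sed -n '1,2p;4p'
python3 -m handwheel '[[[0,0,0],[0,0,0.0005],0],[[0,0,0],[0,0,0.0005],0],[[0,0,0],[0,0,0.0005],0]]'| sed -n '1,2p;4p'
```

```text
t: 9.15
tool_pos: [0.5899, -0.0346, 0.0854]
wrist_force: [-6.3, 0.2, 12.1]
t: 9.45
tool_pos: [0.5899, -0.0346, 0.0853]
wrist_force: [-7.7, -0.2, 16.7]
```

The finger now rests on the tube wall, so I'll back up. If the force vanishes at once, the button is caught below the wall.

```bash

python3 -m handwheel '[[[0,0,0],[0,0,-0.001],0],[[0,0,0],[0,0,-0.002],0],[[0,0,0],[0,0,-0.002],0]]'| sed -n '1,2p;4p'
python3 -m handwheel '[[[0,0,0],[0,0,-0.001],0],[[0,0,0],[0,0,-0.001],0]]'| sed -n '1,2p;4p'
python3 - <<'E'
from rig import *
import pickle
s=sense();d=get_image("side");pickle.dump(d,open("side5.pkl","wb"))
from h import *
import cv2
# knob top track: shift of the knob patch from the start, via template matching
a=pickle.load(open("side0.pkl","rb"))["pixels"];b=d["pixels"]
up=lambda i:cv2.resize(i,None,fx=8,fy=8,interpolation=cv2.INTER_CUBIC)
for n,(x,y,w,h) in dict(knob=(322,200,22,38),base=(210,234,20,20),sleeve=(288,205,16,30)).items():
    m=cv2.matchTemplate(up(b[y-8:y+h+8,x-8:x+w+8]),up(a[y:y+h,x:x+w]),cv2.TM_CCOEFF_NORMED)
    _,v,_,l=cv2.minMaxLoc(m); print(n,v,np.array(l)/8-8)
E
```

```text
t: 9.75
tool_pos: [0.5904, -0.0344, 0.086]
wrist_force: [-2.5, -0.7, 4.2]
t: 9.95
tool_pos: [0.5906, -0.0343, 0.0866]
wrist_force: [-0.4, 0.8, 0.0]
knob 0.9958770275115967 [2.  0.5]
base 0.9688718318939209 [0.125 0.   ]
sleeve 0.9635232090950012 [ 0.    -0.125]
```

Freed: the knob moved 2 px (about 5 mm) outward and the stand hasn't shifted. I'll raise the finger to clear the sleeve and travel towards the knob.

```bash

python3 -m handwheel '[[[0,0,0],[0,0,-0.01],0],[[0,0,0],[-0.005,0,-0.017],0],[[0,0,0],[-0.025,0.001,-0.017],0],[[0,0,0],[-0.05,0.001,-0.017],0],[[0,0,0],[-0.075,0.001,-0.017],0],[[0,0,0],[-0.095,0.001,-0.017],0],[[0,0,0],[-0.1,0.001,-0.017],0],[[0,0,0],[-0.1,0.001,-0.017],0]]'| sed -n '1,4p'
python3 -m handwheel '[[[0,0,0],[-0.002,0,0],0],[[0,0,0],[-0.004,0,0],0],[[0,0,0],[-0.006,0,0],0],[[0,0,0],[-0.006,0,0],0]]'| sed -n '1,4p'
python3 -m handwheel '[[[0,0,0],[-0.002,0,0],0],[[0,0,0],[-0.004,0,0],0],[[0,0,0],[-0.006,0,0],0],[[0,0,0],[-0.006,0,0],0]]'| sed -n '1,4p'
```

```text
t: 10.8
tool_pos: [0.4948, -0.0641, 0.1045]
tcp_rot: [3.141, -0.001, 0.288]
wrist_force: [1.1, 0.4, 0.2]
t: 11.2
tool_pos: [0.4891, -0.0654, 0.1035]
tcp_rot: [-3.141, 0.0, 0.289]
wrist_force: [0.0, -0.1, 0.2]
t: 11.6
tool_pos: [0.4831, -0.0673, 0.1037]
tcp_rot: [-3.142, 0.0, 0.289]
wrist_force: [0.5, 0.5, -0.1]
```

```bash

python3 -m handwheel '[[[0,0,0],[-0.002,0,0],0],[[0,0,0],[-0.004,0,0],0]]'| sed -n '2p;4p'
python3 -m handwheel '[[[0,0,0],[-0.002,0,0],0],[[0,0,0],[-0.004,0,0],0]]'| sed -n '2p;4p'
python3 -m handwheel '[[[0,0,0],[-0.002,0,0],0],[[0,0,0],[-0.004,0,0],0]]'| sed -n '2p;4p'
```

```text
tool_pos: [0.4799, -0.0683, 0.1038]
wrist_force: [5.5, 2.9, -2.6]
tool_pos: [0.4765, -0.0693, 0.1038]
wrist_force: [5.4, 2.2, -3.2]
tool_pos: [0.4728, -0.0704, 0.1038]
wrist_force: [6.0, 1.9, -2.4]
```

```bash

python3 -m handwheel '[[[0,0,0],[-0.002,0,0],0],[[0,0,0],[-0.004,0,0],0],[[0,0,0],[-0.006,0,0],0],[[0,0,0],[-0.008,0,0],0],[[0,0,0],[-0.01,0,0],0],[[0,0,0],[-0.012,0,0],0],[[0,0,0],[-0.014,0,0],0],[[0,0,0],[-0.016,0,0],0],[[0,0,0],[-0.018,0,0],0],[[0,0,0],[-0.02,0,0],0],[[0,0,0],[-0.022,0,0],0]]'| sed -n '1,2p;4p'
python3 -m handwheel '[[[0,0,0],[-0.001,0,0],0],[[0,0,0],[-0.002,0,0],0],[[0,0,0],[-0.003,0,0],0]]'| sed -n '1,2p;4p'
```

```text
t: 13.3
tool_pos: [0.4516, -0.0767, 0.1038]
wrist_force: [6.1, 2.1, -2.5]
t: 13.6
tool_pos: [0.4488, -0.0776, 0.1038]
wrist_force: [6.0, 2.3, -3.9]
```

```bash
python3 - <<'E'
from rig import *
from h import *
import cv2
d=get_image("side");a=pickle.load(open("side0.pkl","rb"))["pixels"];b=d["pixels"]
up=lambda i:cv2.resize(i,None,fx=8,fy=8,interpolation=cv2.INTER_CUBIC)
for n,(x,y,w,h) in dict(block=(323,222,20,16),base=(210,234,20,20),sleeve=(288,205,16,30)).items():
    m=cv2.matchTemplate(up(b[y-8:y+h+12,x-8:x+w+26]),up(a[y:y+h,x:x+w]),cv2.TM_CCOEFF_NORMED)
    _,v,_,l=cv2.minMaxLoc(m); print(n,v,np.array(l)/8-8)
E
```

```text
block 0.9925573468208313 [16.5    3.875]
base 0.9994966387748718 [0. 0.]
sleeve 0.933926522731781 [ 0.    -0.125]
```

```bash

python3 -m handwheel '[[[0,0,0],[-0.001,0,0],0],[[0,0,0],[-0.002,0,0],0],[[0,0,0],[-0.003,0,0],0],[[0,0,0],[-0.004,0,0],0],[[0,0,0],[-0.005,0,0],0],[[0,0,0],[-0.006,0,0],0]]'| sed -n '2p;4p'
python3 -m handwheel '[[[0,0,0],[-0.001,0,0],0],[[0,0,0],[-0.0015,0,0],0]]'| sed -n '2p;4p'
python3 -m handwheel '[[[0,0,0],[-0.001,0,0],0],[[0,0,0],[-0.001,0,0],0]]'| sed -n '2p;4p'
```

```text
tool_pos: [0.4429, -0.0793, 0.1038]
wrist_force: [5.1, 1.7, -2.5]
tool_pos: [0.4415, -0.0797, 0.1038]
wrist_force: [5.6, 2.2, -3.8]
tool_pos: [0.4404, -0.0801, 0.1038]
wrist_force: [4.4, 1.6, -4.0]
```

```bash

python3 -m handwheel '[[[0,0,0],[-0.001,0,0],0],[[0,0,0],[-0.001,0,0],0]]'| sed -n '2p;4p'
python3 -m handwheel '[[[0,0,0],[-0.001,0,0],0],[[0,0,0],[-0.001,0,0],0]]'| sed -n '2p;4p'
```

```text
tool_pos: [0.4391, -0.0804, 0.1038]
wrist_force: [5.0, 1.8, -2.4]
tool_pos: [0.4376, -0.0809, 0.1037]
wrist_force: [0.9, 0.1, -0.3]
```

The force dropped to about zero, which probably means the button snapped. A gentle push should confirm it.

```bash

python3 -m handwheel '[[[0,0,0],[-0.001,0,0],0],[[0,0,0],[-0.001,0,0],0]]'| sed -n '2p;4p'
python3 -m handwheel '[[[0,0,0],[-0.0007,0,0],0],[[0,0,0],[-0.0007,0,0],0]]'| sed -n '2p;4p'
```

```text
tool_pos: [0.4366, -0.0811, 0.1037]
wrist_force: [1.0, -0.6, 1.1]
tool_pos: [0.4361, -0.0813, 0.1037]
wrist_force: [0.2, -0.2, -0.5]
```

```bash

python3 -m handwheel '[[[0,0,0],[-0.0007,0,0],0],[[0,0,0],[-0.0007,0,0],0]]'| sed -n '2p;4p'
python3 -m handwheel '[[[0,0,0],[-0.0005,0,0],0],[[0,0,0],[-0.0005,0,0],0]]'| sed -n '2p;4p'
```

```text
tool_pos: [0.4356, -0.0815, 0.1037]
wrist_force: [2.8, 0.4, -0.9]
tool_pos: [0.4356, -0.0815, 0.1038]
wrist_force: [5.4, 0.5, -1.4]
```

The position is now stuck and the force is rising, so it is locked. I'll back off, lift clear and look.

```bash

python3 -m handwheel '[[[0,0,0],[0.004,0,0],0],[[0,0,0],[0.012,0,0],0],[[0,0,0],[0.012,0,-0.03],0],[[0,0,0],[0.012,0,-0.07],0],[[0,0,0],[0.0,0.04,-0.11],0],[[0,0,0],[0.0,0.09,-0.12],0],[[0,0,0],[0,0.13,-0.12],0],[[0,0,0],[0,0.15,-0.12],0],[[0,0,0],[0,0.15,-0.12],0],[[0,0,0],[0,0.15,-0.12],0]]'| sed -n '1,4p'
python3 - <<'E'
from rig import *
from h import *
import cv2
d=get_image("side");a=pickle.load(open("side0.pkl","rb"))["pixels"];b=d["pixels"]
up=lambda i:cv2.resize(i,None,fx=8,fy=8,interpolation=cv2.INTER_CUBIC)
for n,(x,y,w,h) in dict(knob=(322,200,22,38),base=(210,234,20,20),post=(228,212,20,25)).items():
    m=cv2.matchTemplate(up(b[y-8:y+h+12,x-8:x+w+26]),up(a[y:y+h,x:x+w]),cv2.TM_CCOEFF_NORMED)
    _,v,_,l=cv2.minMaxLoc(m); print(n,v,np.array(l)/8-8)
s=cv2.convertScaleAbs(np.ascontiguousarray(b[180:255,230:390,::-1]),alpha=1.5)
cv2.imwrite("pics/fin.png",cv2.resize(s,None,fx=5,fy=5,interpolation=cv2.INTER_CUBIC)); print(sense()["wrist_force"])
E
```

```text
t: 16.85
tool_pos: [0.4774, -0.2248, 0.2229]
tcp_rot: [-3.14, 0.001, 0.288]
wrist_force: [-0.1, 0.2, -0.2]
knob 0.9422165751457214 [23.125  5.25 ]
base 0.9996024966239929 [0. 0.]
post 0.9991043210029602 [0. 0.]
[-0.10576517  0.68614241  0.39842233]
```

View pics/fin.png

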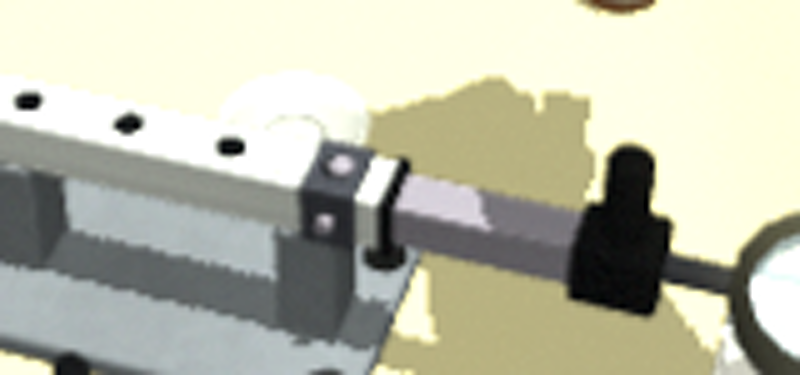

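The final view shows the bright button standing up through the sleeve hole at (342,165), an empty first hole at (231,147) and the stand unmoved. The robot is clear of everything.

```bash
python3 -c "from rig import *; print(job_done())"
```

```text
the job is handed in; nothing more can be done
None
```

The magnifier arm is out at the sleeve hole with the button snapped up and locked, the stand did not move, and the robot is clear; I handed the job in at about 17 s.

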